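Seat a dadoed rail over the key of an indexing jig and clamp it

TASK

Load the notched wooden rail into the indexing jig on the bench: notch down, its long side against the two fence blocks, slid along until the notch drops over the key and the rail lies fully down, flat on the bed. The key has been moved by hand, so find it by feel and do not force the rail; only when it is fully home, close the toggle clamp over it (handle thrown right over to its stop) and let go. Leave the other things on the bench where they are.

Things in the scene. Friction and masses are not known exactly. Their poses are not given: they have to be found in the camera images.
- rail_mid (a point): Centre of the loose hardwood rail, 180 x 45 x 28 high (mm), 160 g, lying on the bench notch down. x along its length, y across, z up. One notch crosses its underside at mid-length, through both long sides: 11.5 wide along x, 10 deep. The same after a half turn. Grip it across its 45 mm width at mid-length, where the fence leaves room for a finger; the fingers may reach to 5 mm above its underside.
- jig: Indexing jig screwed to the bench. Origin: on the bench top, under the middle of the key's slot. x along the slot and the loaded rail, towards the toggle clamp; y across, towards the fence; z up. Plywood bed x -125..210, y -100..65 mm, its top at z 18. A fully seated rail has its centre at z 32 and y 0. The clamp's riser block: x 108..200, y -30..30, top at z 43.
- key_slot (a point): Middle of the key's slot, on the bed's top (jig x 0, y 0, z 18). The key is a steel bar 10 wide along x, 40 long along y, 9 high above the bed; it slides along the jig's x and is locked anywhere within 9 mm either side of this point (not measured). A rail on top of the key stands 9 mm too high. The key's black star knob, 31 across and 13 high, stands on the bed 82 mm towards -y.
- fence_mid (a point): Mid-point of the fence line, at bed height (jig x 0, y 22.5, z 18). Two wooden fence blocks, faces on this line, stand on the bed at jig x -82..-50 and 50..82, 24 high and 24 deep; between them is free space for a finger. The rail's long side goes against both blocks.
- handle (a joint): Toggle clamp handle, rad: 0 = open, leaning 72 degrees back from upright towards the jig's +x; 1.25 = closed, upright at its stop. Stays where left; moves with a few N, most just before it passes dead centre at 1.19, then it holds itself. The clamp arm follows it from upright down over the rail.
- handle_knob (a point): Centre of the black ball knob, 28 diameter, on the free end of the handle, 124 mm from the handle's hinge; the handle below it is a 10 mm steel rod. The point's z runs along the handle away from the hinge; y is parallel to the hinge. The ball can be pinched from above, jaws along the jig's y, and turns easily between the fingers as the handle swings.
- handle_hinge (a point): Axis of the handle's hinge, fixed to the jig at x 180, y 0, z 68 mm of its frame; parallel to the jig's y. In closing, the knob moves up and towards the jig's -x, on an arc of 124 mm radius about this axis.
- clamp_pad: Rubber-tipped spindle on the clamp arm, 15 diameter, its tip 28.5 mm from this origin. Open: stands clear, over 75 mm from the rail's middle. Closed: points down and presses the rail's top at jig x 45 with about 9 N. On a rail that stands proud it lands early.
- offcut: Bystander: short plain hardwood offcut, 62 x 45 x 28, no notch.
- sleeve: Bystander: sanding drum standing upright, 38 diameter, 127 high.
- glue: Bystander: white glue bottle, 60 diameter, 150 high.
- sanding_block: Bystander: cork block 110 x 60 x 35.
- cloud: Bystander: scroll-sawn plywood cloud, about 130 x 70 x 12, lying flat.
- try_square: Bystander: try square lying flat, stock 90 long, blade 130.
- bench_brush: Bystander: hand brush lying on the bench.
- driver: Bystander: screwdriver lying on the bench.
Things that resemble listed ones, but are neither listed nor needed, are in the scene too. What is shaped like the part that bears rail_mid but purple or yellow is not meant.

How it is judged:
By the outcome, as a careful person would: the job done as asked, in the order asked, and still so for the second after the job is handed in, with the robot touching nothing.
It also fails if it takes over 56 s, if anything falls off the work surface, if the arm or the gripper's body presses on something with over 40 N, if the wrist force passes 120 N, or if a joint passes its speed limit or range.

ROBOT

A 7-joint arm with a two-finger parallel gripper is mounted at the origin on the work surface. World frame = base frame: x ahead of the robot, y to its left, z up, the work surface at z = 0. Lengths are in m, angles in rad, forces in N, time in s.
With the tool pointing down it reaches from about 0.425 to 0.875 m from the base axis. Payload 4.7 kg.
Tool frame: the origin (TCP) lies midway between the tips of the shut fingers; the grasp point (between the pads) lies 19 mm behind it; z points along the fingers, y is the direction in which the jaws open and shut (so a half turn about z gives the same grasp; the last joint's range is limited). The gripper opens to 87 mm and grips with 3 to 60 N. Pads are 19 mm wide; open, the fingers measure 117 mm over their backs; the gripper's body (75 mm by 190 mm) begins 51 mm behind the grasp point.
Start: joints at [1.24, 0.321, -0.07, 1.45, 0.023, 1.371, -0.057], TCP at [0.22, -0.612, 0.223] pointing down, gripper open.
Joint ranges: [-2.86, 2.86], [-0.3, 2.09], [-1.38, 1.24], [0.06, 2.45], [-1.56, 4.7], [0.09, 2.05], [-2.69, 2.69]. Speed limits (rad/s): [2.57, 2.57, 3.14, 3.14, 3.14, 3.14, 3.14].

INTERFACE

Orientations are given as a rotation vector (axis times angle).
In Python, from bench import get_state, eyes, job gives the robot as it stands. The module is installed in compiled form; this text tells all that it offers.
- The arm moves only by the shell command python3 -m jog 'ROWS' [FORCE]. ROWS is JSON, a list that holds one entry, the list of rows, each a list of 5 numbers: the opening, from 0 (shut) to 1 (fully open), then the shift along the tool's x, y, z in units of 40 mm (1.0 is 40 mm), then the turn about the tool's z in units of 5 degrees (1.0 is 5 degrees). In form: [[[jaw, dx, dy, dz, turn], ...]]. A call has 1 to 10 rows; each row shifts and turns the commanded pose from where the row before left it, along the tool's axes as they then stand; what a row does not reach is not made up. A row lasts 1/8 s, in which the tool goes at most 62.5 mm and 10.7 degrees, less where a joint would pass 70% of its speed; a pose out of reach is approached as far as the arm can. A call is refused whole if a number of a shift passes 1 or a number of a turn 1, either way. A call with a gripper value outside its range is refused whole. The fingers move at their own pace and stop on an object; FORCE is the grip in N (left out, the last holds). Time passes only in rows, so rows that do not move let the fingers close. It gives the time, the measured TCP pose, the force and the opening at its end, in the units of the state.
- get_state(): the state, without advancing time (a new reading comes with each control period).
- eyes.get_image(name): name is "scene" or "top" or "wrist"; returns (picture, depth): 480x640x3 uint8, red, green, blue; 480x640 float32, m along the optical axis (not along the pixel's ray), 0 where there is no reading.
- eyes.camera_params(name): a dict with "camera_matrix" (3x3 intrinsics, pixels), "pose" (4x4, takes a point from camera to world coordinates); the wrist camera has in their place "mount" (4x4, takes a point from camera to tool coordinates, whose origin is the TCP and whose axes are the flange's). Camera axes: x right, y down, z forward; pixel columns grow to the right and rows downward; lengths in m; the calibration is good to about 2 mm. A picture is of the moment at which its call begins: read the wrist's pose just before it. camera_params takes no time and is no camera call.
- job.close_job(): hands the job in, once; it reports no verdict.
The state is a dict: "time": time; "joint_positions": joint angles; "qd": joint speeds; "joint_torque": joint torques, N m; "position": TCP position; "tool_rot": TCP orientation; "ft_force": force on the tool from outside, world axes, zero at the start; "torque": the same for the moment, N m; "grip_width": opening from 0.0 (shut) to 1.0 (fully open).
Only numpy, scipy, OpenCV 4.12 (cv2) and the standard library are available. Lean on these libraries where they do the work, as an engineer would, in place of code of your own. Each camera call takes 0.05 s, during which the arm holds its last target. There are 200 camera calls.

## Working session

There is one attempt and no reset: what is moved stays moved. The work goes in short steps, Python scripts to look and compute and a shell command to move; the robot and the scene stay as the last step left them, time stands still between calls to the robot, and variables do not carry over. Pictures are saved under pics/ and viewed, about 8 in all and at most 12, crops included, and the job is handed in when it is done.

```bash
mkdir -p pics; cat > h.py <<'E'
import numpy as np, cv2
from scipy.spatial.transform import Rotation as R
from bench import get_state, eyes, job
def grab(n):
    s=get_state(); im,d=eyes.get_image(n); p=eyes.camera_params(n); K=np.array(p["camera_matrix"])
    if n=="wrist":
        T=np.eye(4);T[:3,:3]=R.from_rotvec(s["tool_rot"]).as_matrix();T[:3,3]=s["position"];T=T@np.array(p["mount"])
    else: T=np.array(p["pose"])
    np.savez(n+".npz",im=im,d=d,K=K,T=T); return im,d,K,T
def load(n):
    z=np.load(n+".npz"); return z["im"],z["d"],z["K"],z["T"]
def cloud(d,K,T):
    v,u=np.mgrid[:d.shape[0],:d.shape[1]]
    P=np.stack([(u-K[0,2])/K[0,0]*d,(v-K[1,2])/K[1,1]*d,d],-1)
    return P@T[:3,:3].T+T[:3,3]
def save(im,f): cv2.imwrite("pics/"+f,im[...,::-1])
def proj(p,K,T):
    c=np.linalg.inv(T)@np.append(p,1); return (K@c[:3]/c[2])[:2]
E
python3 - <<'E'
from h import *
for n in("top","scene"):
    im,d,K,T=grab(n); save(im,n+"1.png"); print(n,T.round(3).tolist(),K.round(0).tolist())
print(get_state()); print(eyes.camera_params("wrist")["mount"])
E
```

```text
top [[-0.016, -0.992, 0.128, 0.277], [-1.0, 0.017, 0.005, -0.076], [-0.007, -0.128, -0.992, 1.806], [0.0, 0.0, 0.0, 1.0]] [[593.0, 0.0, 317.0], [0.0, 593.0, 248.0], [0.0, 0.0, 1.0]]
scene [[-0.7, 0.608, -0.375, 1.041], [0.714, 0.588, -0.38, 0.476], [-0.011, -0.534, -0.846, 1.348], [0.0, 0.0, 0.0, 1.0]] [[531.0, 0.0, 315.0], [0.0, 531.0, 234.0], [0.0, 0.0, 1.0]]
{'time': 0.1, 'joint_positions': array([ 1.24010533,  0.32174127, -0.07010992,  1.45155851,  0.02260748,
        1.3707875 , -0.05688551]), 'qd': array([-1.43027405e-03, -2.44748266e-03,  1.67374210e-03, -2.72865917e-03,
        9.81859067e-04,  1.26131744e-03, -4.15265606e-05]), 'joint_torque': array([-2.62911108e-04, -4.92572951e+01, -4.05835323e-01, -3.13394666e+01,
       -6.41829567e-02,  3.95613606e-02,  3.15911325e-05]), 'position': array([ 0.21949962, -0.61129164,  0.22157325]), 'tool_rot': array([-3.09336646e+00, -5.38737267e-01,  6.02049976e-04]), 'ft_force': array([ 0.40153628, -0.16948634, -0.12192993]), 'torque': array([ 0.01205812, -0.00425176,  0.00439845]), 'grip_width': 1.0017175689746012}
[[ 2.70620621e-05 -9.68962053e-01 -2.47209504e-01  6.73092348e-02]
 [ 9.99999558e-01  2.58599220e-04 -9.04135063e-04  1.98170315e-04]
 [ 9.40000752e-04 -2.47209371e-01  9.68961632e-01 -1.61949535e-01]
 [ 0.00000000e+00  0.00000000e+00  0.00000000e+00  1.00000000e+00]]
```

View pics/top1.png

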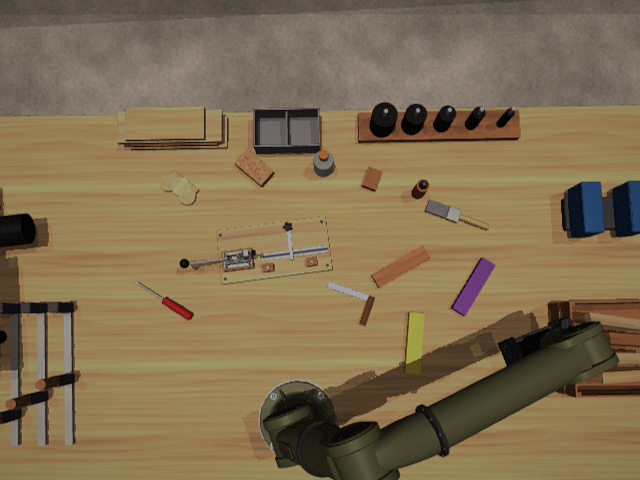

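View pics/scene1.png

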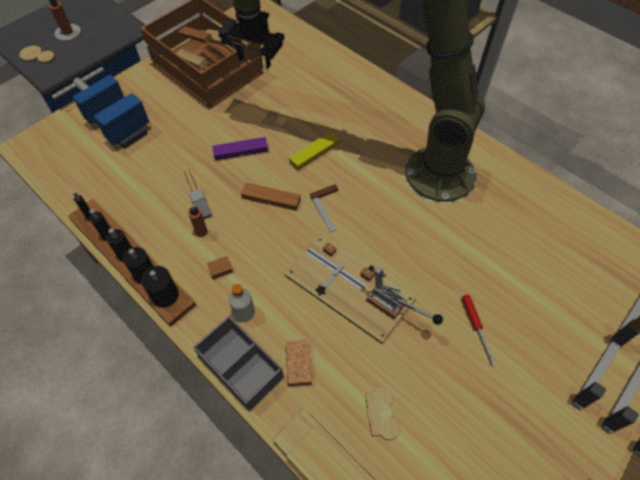

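Top view: rail at (401,266), jig at (275,250) with fence blocks at (267,268) and (311,262), handle knob (184,264), key knob (288,227). The jig's x points to image left (+y in the world) and the fence lies towards the robot.

```bash
python3 - <<'E'
from h import *
im,d,K,T=load("top"); P=cloud(d,K,T)
def rect(box,lo,hi,name):
    u0,v0,u1,v1=box; q=P[v0:v1,u0:u1].reshape(-1,3); m=(q[:,2]>lo)&(q[:,2]<hi); q=q[m]
    (c,s,a)=cv2.minAreaRect((q[:,:2]*1000).astype(np.float32)); print(name,len(q),np.round(c,1),np.round(s,1),round(a,2),'z',np.round(np.median(q[:,2])*1000,1)); return q
rect((365,240,435,292),.018,.04,"rail")
rect((210,212,340,290),.010,.024,"bed")
rect((255,258,277,275),.034,.05,"fA")
rect((303,254,320,270),.034,.05,"fB")
rect((280,218,297,236),.025,.05,"kknob")
q=rect((176,256,192,272),.05,.3,"hknob"); print(q.mean(0))
print(P[300:310:5,230:240:5,2].ravel())
ims,ds,Ks,Ts=load("scene");Q=cloud(ds,Ks,Ts)
P=Q
rect((235,178,305,212),.018,.04,"rail_s")
c=cv2.resize(im[205:295,170:340],None,fx=4.7,fy=4.7,interpolation=cv2.INTER_CUBIC); save(c,"jigtop.png")
E
```

```text
rail 882 [ 448.3 -318.1] [ 45.  181.3] 28.8 z 29.7
bed 4204 [503.6  64. ] [391.8 237.5] 89.58 z 18.7
fA 84 [451.2  82. ] [24.7 32.5] 7.07 z 43.3
fB 80 [466.2 -48.9] [23.9 31.7] 7.24 z 42.6
kknob 85 [571.1  21.4] [38.3 48.7] 3.0 z 30.4
hknob 82 [458.3 314.6] [29.9 25.5] 62.61 z 116.6
[0.45855108 0.31327977 0.1165568 ]
[-0.00067931 -0.00124067  0.00346335  0.00316551]
rail_s 801 [ 445.9 -319.9] [ 54.4 182.2] 29.23 z 28.0
```

View pics/jigtop.png

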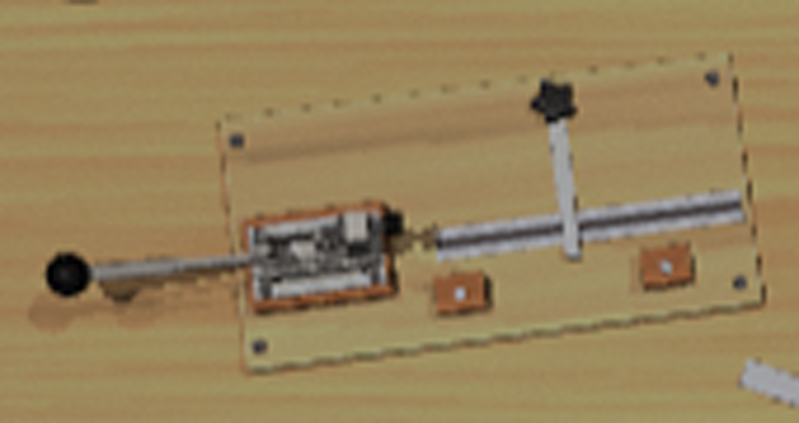

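```bash
cat >> h.py <<'E'
def phi_of(s):
    M=R.from_rotvec(s["tool_rot"]).as_matrix(); return np.degrees(np.arctan2(M[1,1],M[0,1]))
def plan(target,phi,n,jaw,start=None):
    s=get_state(); p,f=start if start else (np.array(s["position"]),phi_of(s))
    t=np.array(target); df=(phi-f+90)%180-90 if abs(phi-f)>180 else phi-f
    w=(t-p)/n; rows=[]
    for i in range(n):
        a=np.radians(f+df*i/n); y=np.array([np.cos(a),np.sin(a),0]); x=np.array([-y[1],y[0],0])
        rows.append([jaw]+[round(float(k),3) for k in (w@x/.04,w@y/.04,-w[2]/.04,-df/n/5)])
    print("max",np.abs(np.array(rows)[:,1:]).max()); print(str(rows).replace(" ",""))
# jig frame (m, rad)
JX=np.array([-.1138,.9935,0]);JY=np.array([-.9935,-.1138,0]);J0=np.array([.4930,.0205,0])
def jig(p): d=np.array(p)-J0; return np.round(1000*np.array([d@JX,d@JY,d[2]]),2)
def world(x,y,z): return J0+(x*JX+y*JY)/1000+np.array([0,0,z/1000])
E
python3 -c "
from h import *
s=get_state();print(phi_of(s));plan([.448,-.318,.15],phi_of(s)-81+180,17,1) if 0 else plan([.448,-.318,.15],109.76-80.96-180+0,17,1)
"
```

```text
-70.24104694194232
max 0.952
[[1,0.462,-0.292,0.105,0.952],[1,0.436,-0.33,0.105,0.952],[1,0.407,-0.365,0.105,0.952],[1,0.376,-0.397,0.105,0.952],[1,0.341,-0.427,0.105,0.952],[1,0.305,-0.454,0.105,0.952],[1,0.266,-0.478,0.105,0.952],[1,0.225,-0.498,0.105,0.952],[1,0.183,-0.515,0.105,0.952],[1,0.14,-0.529,0.105,0.952],[1,0.095,-0.538,0.105,0.952],[1,0.05,-0.544,0.105,0.952],[1,0.005,-0.547,0.105,0.952],[1,-0.04,-0.545,0.105,0.952],[1,-0.085,-0.54,0.105,0.952],[1,-0.13,-0.531,0.105,0.952],[1,-0.174,-0.518,0.105,0.952]]
```

```bash
python3 -c "
from h import *
plan([.448,-.318,.15],28.8,20,1)
"
```

```text
max 0.99
[[1,0.393,-0.248,0.089,-0.99],[1,0.413,-0.214,0.089,-0.99],[1,0.43,-0.177,0.089,-0.99],[1,0.443,-0.139,0.089,-0.99],[1,0.454,-0.101,0.089,-0.99],[1,0.461,-0.061,0.089,-0.99],[1,0.464,-0.021,0.089,-0.99],[1,0.464,0.019,0.089,-0.99],[1,0.461,0.059,0.089,-0.99],[1,0.454,0.099,0.089,-0.99],[1,0.444,0.137,0.089,-0.99],[1,0.43,0.175,0.089,-0.99],[1,0.414,0.212,0.089,-0.99],[1,0.394,0.247,0.089,-0.99],[1,0.371,0.28,0.089,-0.99],[1,0.346,0.311,0.089,-0.99],[1,0.317,0.339,0.089,-0.99],[1,0.287,0.366,0.089,-0.99],[1,0.254,0.389,0.089,-0.99],[1,0.22,0.409,0.089,-0.99]]
```

```bash
python3 -m jog '[[[1,0.393,-0.248,0.089,-0.99],[1,0.413,-0.214,0.089,-0.99],[1,0.43,-0.177,0.089,-0.99],[1,0.443,-0.139,0.089,-0.99],[1,0.454,-0.101,0.089,-0.99],[1,0.461,-0.061,0.089,-0.99],[1,0.464,-0.021,0.089,-0.99],[1,0.464,0.019,0.089,-0.99],[1,0.461,0.059,0.089,-0.99],[1,0.454,0.099,0.089,-0.99]]]' && python3 -m jog '[[[1,0.444,0.137,0.089,-0.99],[1,0.43,0.175,0.089,-0.99],[1,0.414,0.212,0.089,-0.99],[1,0.394,0.247,0.089,-0.99],[1,0.371,0.28,0.089,-0.99],[1,0.346,0.311,0.089,-0.99],[1,0.317,0.339,0.089,-0.99],[1,0.287,0.366,0.089,-0.99],[1,0.254,0.389,0.089,-0.99],[1,0.22,0.409,0.089,-0.99]]]'
python3 - <<'E'
from h import *
im,d,K,T=grab("wrist"); save(im,"w1.png"); s=get_state(); print(s["position"],phi_of(s),s["tool_rot"])
P=cloud(d,K,T); q=P.reshape(-1,3); m=(q[:,2]>.018)&(q[:,2]<.04)&(np.hypot(q[:,0]-.448,q[:,1]+.318)<.11)&(d.ravel()>.05)
q=q[m]; print(m.sum(),cv2.minAreaRect((q[:,:2]*1000).astype(np.float32)),np.median(q[:,2]))
E
```

```text
time: 1.35
position: [0.3341, -0.4644, 0.1863]
tool_rot: [-2.582, -1.788, 0.0]
ft_force: [-0.5, 0.5, -0.4]
grip_width: 1.0
time: 2.6
position: [0.4484, -0.3179, 0.1508]
tool_rot: [-1.596, -2.705, -0.0]
ft_force: [0.8, 0.2, -0.3]
grip_width: 0.999
[ 0.45012153 -0.31496162  0.15044582] 29.263253345031977 [-1.58770105 -2.70960078 -0.00339813]
10549 ((447.2687072753906, -318.1562194824219), (45.255043029785156, 180.72039794921875), 28.787038803100586) 0.027680556378350873
```

View pics/w1.png

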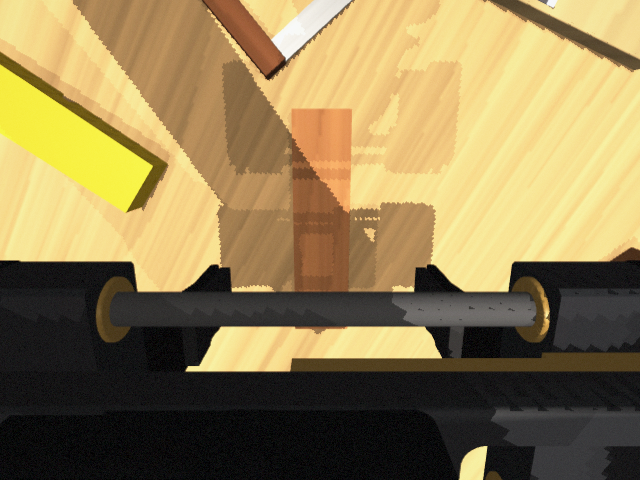

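The wrist view shows the rail between the jaws, along the tool's x, with its near part at (320,200). It measures 45×181 at 28.8°, z 28, which agrees with the size given.

```bash
python3 -m jog '[[[1,0,0,0.7,0],[1,0,0,0.8,0],[1,0,0,0.8,0],[1,0,0,0.6,0],[1,0,0,0.4,0],[1,0,0,0.1,0],[1,0,0,0,0]]]'; python3 -c "
from h import *
s=get_state();print(s['position'],phi_of(s),s['ft_force'],s['time']);d=np.array([.4475,-.3181,.007])-s['position'];a=np.radians(phi_of(s));print(1000*np.array([-d[0]*np.sin(a)+d[1]*np.cos(a),d[0]*np.cos(a)+d[1]*np.sin(a),-d[2]]))"
```

```text
time: 3.52
position: [0.4487, -0.3189, 0.0158]
tool_rot: [1.6, 2.703, -0.0]
ft_force: [-0.4, -0.8, 0.3]
grip_width: 0.999
[ 0.44865186 -0.31889581  0.01577686] 28.74000503579708 [-0.43771848 -0.84649625  0.32465588] 3.525
[ 1.25163422 -0.62730973  8.77685757]
```

```bash
python3 -m jog '[[[1,0.03,-0.015,0.12,0],[1,0,0,0.1,0],[1,0,0,0,0],[0.3,0,0,0,0],[0.3,0,0,0,0],[0.3,0,0,0,0],[0.3,0,0,0,0],[0.3,0,0,0,0],[0.3,0,0,0,0]]]' 30; python3 -m jog '[[[0.3,0,0,-0.5,0],[0.3,0,0,-0.8,0],[0.3,0,0,-0.8,0]]]'; python3 -c "
from h import *
s=get_state();print(s['position'],phi_of(s),s['ft_force'],s['time'])
im,d,K,T=grab('wrist'); save(im,'w2.png')
print(jig(s['position']))
plan(world(-12,-5,90),6.53,12,.3)
"
```

```text
time: 4.65
position: [0.4472, -0.3179, 0.0066]
tool_rot: [1.6, 2.703, -0.0]
ft_force: [0.1, -0.8, 0.5]
grip_width: 0.515
time: 5.03
position: [0.4473, -0.3177, 0.0925]
tool_rot: [1.6, 2.703, 0.0]
ft_force: [0.1, -0.8, -1.3]
grip_width: 0.515
[ 0.44729844 -0.31773102  0.0924525 ] 28.76796287967693 [ 0.14549826 -0.76104554 -1.25397243] 5.025
[-330.83   83.9    92.45]
max 0.662
[[0.3,0.55,0.42,0.015,0.371],[0.3,0.563,0.402,0.015,0.371],[0.3,0.576,0.383,0.015,0.371],[0.3,0.588,0.364,0.015,0.371],[0.3,0.6,0.345,0.015,0.371],[0.3,0.611,0.326,0.015,0.371],[0.3,0.621,0.306,0.015,0.371],[0.3,0.63,0.285,0.015,0.371],[0.3,0.639,0.265,0.015,0.371],[0.3,0.648,0.244,0.015,0.371],[0.3,0.655,0.223,0.015,0.371],[0.3,0.662,0.202,0.015,0.371]]
```

```bash
python3 - <<'E'
from h import *
for n in("top","scene"):
    im,d,K,T=load(n);P=cloud(d,K,T);q=(P-J0)*1000;X=q@JX;Y=q@JY;Z=q[...,2]
    for a in range(55,130,8):
        m=(X>a)&(X<a+8)&(abs(Y)<30)&(d>0); print(n,a,m.sum(),np.percentile(Z[m],[5,90,100]).round() if m.sum() else '',end=' | ')
    print()
# key bar in top image: brightness profile along jig x
for n in("top","scene"):
    im,d,K,T=load(n);g=im.astype(float).mean(2).astype(np.float32)
    for y,z in((-60,19),(-50,19),(-40,19),(-30,19),(-14,27),(-9,27),(9,27),(14,27)):
        xs=np.arange(-30,31,1.); uv=np.array([proj(world(x,y,z),K,T) for x in xs],np.float32)
        v=cv2.remap(g,uv[:,:1],uv[:,1:],cv2.INTER_LINEAR).ravel(); b=v-np.median(v); w=np.clip(b-.5*b.max(),0,None)
        print(n,y,'c=%.1f'%((w*xs).sum()/w.sum()),'fwhm',(w>0).sum(),int(b.max()))
E
```

```text
top 55 48 [14. 39. 47.] | top 63 51 [14. 34. 49.] | top 71 47 [13. 42. 48.] | top 79 51 [14. 28. 46.] | top 87 63 [ 14. 152. 158.] | top 95 57 [ 14. 151. 158.] | top 103 67 [ 15. 157. 169.] | top 111 76 [ 40. 164. 171.] | top 119 51 [ 39. 158. 169.] | top 127 42 [ 32. 153. 164.] | 
scene 55 66 [14. 38. 46.] | scene 63 65 [14. 39. 45.] | scene 71 70 [13. 37. 46.] | scene 79 67 [ 14.  44. 150.] | scene 87 72 [ 14. 150. 155.] | scene 95 53 [ 14. 150. 155.] | scene 103 46 [ 21. 161. 164.] | scene 111 99 [ 23. 162. 167.] | scene 119 136 [ 30. 153. 162.] | scene 127 88 [ 21. 147. 159.] | 
top -60 c=-6.0 fwhm 10 33
top -50 c=-7.9 fwhm 9 28
top -40 c=-6.3 fwhm 9 30
top -30 c=-7.3 fwhm 12 32
top -14 c=-6.3 fwhm 8 31
top -9 c=-6.5 fwhm 7 20
top 9 c=3.3 fwhm 11 15
top 14 c=-6.1 fwhm 7 28
scene -60 c=18.3 fwhm 12 4
scene -50 c=-11.4 fwhm 7 3
scene -40 c=-11.2 fwhm 6 5
scene -30 c=-12.4 fwhm 9 7
scene -14 c=14.4 fwhm 11 6
scene -9 c=14.8 fwhm 16 3
scene 9 c=17.0 fwhm 26 6
scene 14 c=15.1 fwhm 20 3
```

Key estimate: jig x ≈ -6.5. I'll approach at x -16, staying clear of the clamp arm (x ≥ 84).

```bash
python3 -c "
from h import *
plan(world(-15,-5,90),6.53,9,.3)
"
```

```text
max 0.871
[[0.3,0.726,0.557,0.02,0.494],[0.3,0.749,0.525,0.02,0.494],[0.3,0.771,0.492,0.02,0.494],[0.3,0.792,0.458,0.02,0.494],[0.3,0.811,0.424,0.02,0.494],[0.3,0.828,0.388,0.02,0.494],[0.3,0.844,0.352,0.02,0.494],[0.3,0.859,0.315,0.02,0.494],[0.3,0.871,0.278,0.02,0.494]]
```

```bash
python3 -m jog '[[[0.3,0.726,0.557,0.02,0.494],[0.3,0.749,0.525,0.02,0.494],[0.3,0.771,0.492,0.02,0.494],[0.3,0.792,0.458,0.02,0.494],[0.3,0.811,0.424,0.02,0.494],[0.3,0.828,0.388,0.02,0.494],[0.3,0.844,0.352,0.02,0.494],[0.3,0.859,0.315,0.02,0.494],[0.3,0.871,0.278,0.02,0.494],[0.3,0,0,0,0]]]'; python3 -m jog '[[[0.3,0,0,0.3,0],[0.3,0,0,0.3,0],[0.3,0,0,0,0],[0.3,0,0,0,0]]]'; python3 - <<'E'
from h import *
s=get_state();print(jig(s['position']),phi_of(s),s['ft_force'],s['tool_rot'])
im,d,K,T=grab('wrist'); save(im,'w3.png')
P=cloud(d,K,T);q=(P-J0)*1000;X=q@JX;Y=q@JY;Z=q[...,2]
def rect(m,n):
    pts=np.stack([X[m],Y[m]],1).astype(np.float32)
    if len(pts)>20: print(n,len(pts),cv2.minAreaRect(pts),np.median(Z[m]))
ok=d>.05
rect(ok&(abs(Z-42)<5)&(abs(X+66)<25)&(Y>10)&(Y<60),'fenceB')
rect(ok&(abs(Z-42)<5)&(abs(X-66)<25)&(Y>10)&(Y<60),'fenceA')
rect(ok&(Z>24)&(Z<36)&(abs(X)<35)&(Y<-60),'kknob')
rect(ok&(Z>78)&(Z<100)&(abs(X+15)<105)&(abs(Y)<40),'rail')
im,d,K,T=grab('top');q=(cloud(d,K,T)-J0)*1000;X=q@JX;Y=q@JY;Z=q[...,2]; ok=d>.05
rect(ok&(Z>78)&(Z<100)&(abs(X+15)<105)&(abs(Y)<40),'rail top')
E
```

```text
time: 6.32
position: [0.4974, 0.0115, 0.0841]
tool_rot: [2.084, 2.35, 0.003]
ft_force: [0.0, -0.2, -2.2]
grip_width: 0.514
time: 6.82
position: [0.497, 0.0072, 0.0591]
tool_rot: [-2.092, -2.343, 0.0]
ft_force: [-0.6, 0.2, -1.9]
grip_width: 0.517
[-13.71  -2.49  59.15] 6.473187902831777 [-0.61745119  0.20709841 -1.92754044] [-2.09223973e+00 -2.34305273e+00  3.37192403e-04]
fenceB 154 ((-56.319236755371094, 28.31693458557129), (4.549215316772461, 13.698519706726074), 87.36381530761719) 41.756532022511266
fenceA 3121 ((66.13494873046875, 36.59476852416992), (21.24436378479004, 31.362890243530273), 89.84376525878906) 41.8067689671921
kknob 1239 ((-4.552304267883301, -81.406494140625), (20.871047973632812, 24.356830596923828), 37.370601654052734) 30.507333830008115
rail 29138 ((18.69204330444336, -2.9896163940429688), (114.72225952148438, 65.88396453857422), 0.08086448907852173) 80.3434767733948
rail top 304 ((-13.800331115722656, -2.766925811767578), (179.3944854736328, 45.751556396484375), 0.4394288659095764) 82.85810594175769
```

View pics/w3.png

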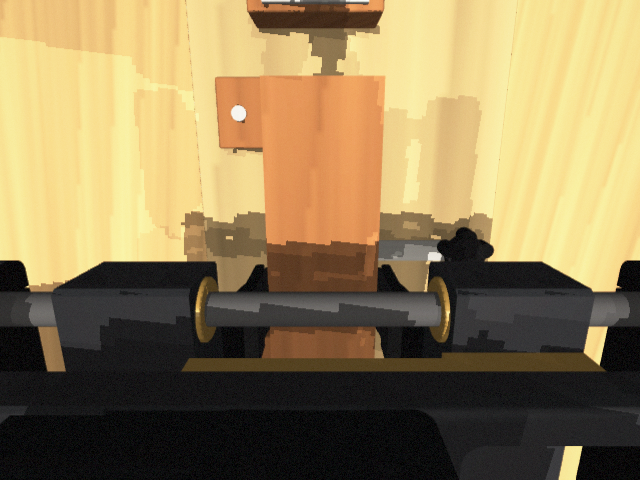

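The wrist view shows the rail held straight. The fence block at (240,112) measures x 66, y 36 as expected, and the key bar and knob are at (410,250) and (465,250). Next: lower to just above the key, press against the fence, then touch the key.

```bash
python3 -m jog '[[[0.3,0,0,0.3,0],[0.3,0,0,0.2,0],[0.3,0,0,0.05,0],[0.3,0,0,0,0]]]' | grep -E 'pos|force'
python3 -m jog '[[[0.3,0,-0.02,0,0],[0.3,0,-0.02,0,0],[0.3,0,0,0,0]]]'| grep -E 'pos|force'
python3 -c "
from h import *
s=get_state();print(jig(s['position']),phi_of(s),s['ft_force']@JY, s['ft_force'])"
```

```text
position: [0.4969, 0.0078, 0.037]
ft_force: [-1.1, -0.2, -1.0]
position: [0.4956, 0.0074, 0.0375]
ft_force: [-0.1, -0.1, -1.6]
[-13.32  -1.07  37.51] 6.523489576796307 0.10347068413363929 [-0.09678804 -0.06425104 -1.58086365]
```

```bash
cat > st.py <<'E'
from h import *
f=[];s=get_state();F=np.array(s['ft_force']);print('jig',jig(s['position']),'phi %.2f'%phi_of(s),'F jig',np.round([F@JX,F@JY,F[2]],1),'Mz',np.round(s['torque'],2),'t',s['time'])
E
python3 -m jog '[[[0.3,0,-0.02,0,0],[0.3,0,0,0,0]]]'>/dev/null;python3 st.py
python3 -m jog '[[[0.3,0,-0.015,0,0],[0.3,0,0,0,0]]]'>/dev/null;python3 st.py
python3 -m jog '[[[0.3,0,-0.015,0,0],[0.3,0,0,0,0]]]'>/dev/null;python3 st.py
```

```text
jig [-13.26  -0.17  37.34] phi 6.52 F jig [ 0.3 -0.3 -2.1] Mz [ 0.03 -0.08  0.03] t 8.05
jig [-13.29   0.42  37.31] phi 6.52 F jig [ 0.1  0.  -1.9] Mz [-0.06 -0.05  0.01] t 8.3
jig [-13.25   0.48  37.48] phi 6.53 F jig [-1.1 -2.2 -2.1] Mz [ 0.02 -0.52 -0.01] t 8.55
```

```bash

python3 -m jog '[[[0.3,0,0,0.04,0],[0.3,0,0,0.03,0],[0.3,0,0,0,0]]]'>/dev/null;python3 st.py
python3 -m jog '[[[0.3,0,0,0.03,0],[0.3,0,0,0,0]]]'>/dev/null;python3 st.py
```

```text
jig [-13.25   0.5   34.56] phi 6.53 F jig [ 0.6 -2.9 -2.7] Mz [ 0.05 -0.69  0.06] t 8.925
jig [-13.24   0.46  33.53] phi 6.53 F jig [ 0.1 -2.4 -1.5] Mz [ 0.07 -0.67  0.01] t 9.175
```

```bash

python3 -m jog '[[[0.3,0,0,0.025,0],[0.3,0,0,0,0]]]'>/dev/null;python3 st.py
python3 -m jog '[[[0.3,0,0,0.025,0],[0.3,0,0,0,0]]]'>/dev/null;python3 st.py
```

```text
jig [-13.3    0.5   33.42] phi 6.52 F jig [-0.8  1.2  8.2] Mz [0.09 0.05 0.06] t 9.425
jig [-13.34   0.45  33.34] phi 6.51 F jig [ 0.2  2.6 15.7] Mz [0.02 0.78 0.08] t 9.675
```

```bash

python3 -m jog '[[[0.3,0.02,0,-0.025,0],[0.3,0.02,0,0,0],[0.3,0.02,0,0,0],[0.3,0.02,0,0,0],[0.3,0,0,0,0]]]'>/dev/null;python3 st.py
python3 -m jog '[[[0.3,0.02,0,0,0],[0.3,0.02,0,0,0],[0.3,0,0,0,0]]]'>/dev/null;python3 st.py
```

```text
jig [-13.06   0.44  33.5 ] phi 6.46 F jig [-5.3  0.   8.4] Mz [-1.25 -0.12  0.1 ] t 10.3
jig [-10.97   0.33  33.43] phi 6.45 F jig [-4.2 -0.1  7.7] Mz [-1.11 -0.21 -0.02] t 10.675
```

```bash

for i in 1 2 ; do :; done
python3 -m jog '[[[0.3,0.02,0,0,0],[0.3,0.02,0,0,0],[0.3,0,0,0,0]]]'>/dev/null;python3 st.py
python3 -m jog '[[[0.3,0.02,0,0,0],[0.3,0.01,0,0,0],[0.3,0,0,0,0]]]'>/dev/null;python3 st.py
python3 -m jog '[[[0.3,0.02,0,0,0],[0.3,0.01,0,0,0],[0.3,0,0,0,0]]]'>/dev/null;python3 st.py
```

```text
jig [-9.29  0.33 33.36] phi 6.45 F jig [-5.  -0.7  6.5] Mz [-1.03 -0.32 -0.04] t 11.05
jig [-6.8   0.5  32.53] phi 6.51 F jig [-5.4 -2.6  1.2] Mz [-0.99 -0.84  0.12] t 11.425
jig [-6.72  0.5  32.5 ] phi 6.49 F jig [-6.9 -3.8  1.5] Mz [-1.49 -0.89  0.18] t 11.8
```

Force and height show the notch has caught the key at jig x ≈ -7. Relieving the side force, then lowering.

```bash

python3 -m jog '[[[0.3,-0.035,0,0,0],[0.3,-0.03,0,0.01,0],[0.3,0,0,0.02,0],[0.3,0,0,0,0]]]'>/dev/null;python3 st.py
python3 -m jog '[[[0.3,0,0,0.03,0],[0.3,0,0,0.03,0],[0.3,0,0,0,0]]]'>/dev/null;python3 st.py
```

```text
jig [-6.91  0.53 31.17] phi 6.53 F jig [-1.6 -4.6 -1. ] Mz [-0.5  -1.13  0.04] t 12.3
jig [-6.93  0.52 28.76] phi 6.53 F jig [-2.4 -5.3  1.1] Mz [-0.48 -1.2   0.04] t 12.675
```

```bash

python3 -m jog '[[[0.3,-0.005,0.01,0.03,0],[0.3,0,0,0.03,0],[0.3,0,0,0,0]]]'>/dev/null;python3 st.py
python3 -m jog '[[[0.3,0,0,0.03,0],[0.3,0,0,0.02,0],[0.3,0,0,0,0]]]'>/dev/null;python3 st.py
```

```text
jig [-6.98  0.5  26.1 ] phi 6.53 F jig [-1.7 -5.2  0.1] Mz [-0.22 -1.22 -0.01] t 13.05
jig [-6.97  0.5  24.54] phi 6.54 F jig [ 0.4 -2.9  3.1] Mz [-0.07 -0.84  0.06] t 13.425
```

```bash

python3 -m jog '[[[0.3,0,0,0.02,0],[0.3,0,0,0,0]]]'>/dev/null;python3 st.py
python3 -m jog '[[[0.7,0,0,0,0],[0.7,0,0,0,0],[0.7,0,0,0,0]]]';python3 st.py
```

```text
jig [-6.96  0.5  24.51] phi 6.54 F jig [ 0.4  0.3 11.9] Mz [-0.04 -0.28  0.03] t 13.675
time: 14.05
position: [0.4919, 0.0133, 0.0227]
tool_rot: [-2.09, -2.343, 0.003]
ft_force: [0.1, 0.2, -0.9]
grip_width: 0.688
jig [-7.05  1.96 22.7 ] phi 6.53 F jig [ 0.2 -0.1 -0.9] Mz [ 0.02 -0.09 -0.01] t 14.05
```

```bash

python3 -m jog '[[[0.8,0,0,-0.2,0],[0.8,0,0,-0.5,0],[0.8,0,0,-0.9,0],[0.8,0,0,-0.9,0],[0.8,0,0,-0.9,0],[0.8,0,0,-0.8,0],[0.8,0,0,-0.7,0],[0.8,0,0,0,0]]]'; python3 -c "
from h import *
s=get_state();print(jig(s['position']))
plan(world(262,0,220),6.53,8,.8)
im,d,K,T=grab('wrist');save(im,'w4.png')"
```

```text
time: 15.05
position: [0.4946, 0.0135, 0.2221]
tool_rot: [2.089, 2.341, 0.004]
ft_force: [0.2, -0.2, 0.5]
grip_width: 0.806
[ -7.13  -0.79 222.11]
max 0.841
[[0.8,0.841,-0.002,0.007,0.0],[0.8,0.841,-0.002,0.007,0.0],[0.8,0.841,-0.002,0.007,0.0],[0.8,0.841,-0.002,0.007,0.0],[0.8,0.841,-0.003,0.007,0.0],[0.8,0.841,-0.003,0.007,0.0],[0.8,0.841,-0.003,0.007,0.0],[0.8,0.841,-0.003,0.007,0.0]]
```

View pics/w4.png

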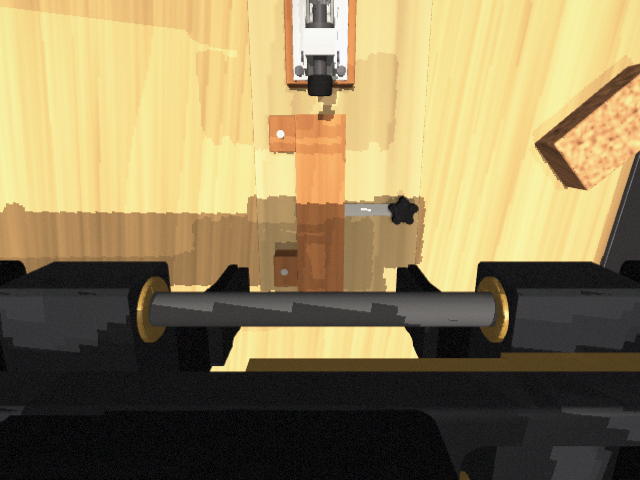

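The wrist view shows the rail at (320,200) lying against both fence blocks, at (282,133) and (285,267). Next I check the seated height and move to the knob.

```bash
cat > seat.py <<'E'
from h import *
import sys
def seat(n):
    im,d,K,T=load(n);q=(cloud(d,K,T)-J0)*1000;X=q@JX;Y=q@JY;Z=q[...,2]
    m=(d>.05)&(X>-95)&(X<82)&(abs(Y)<18)&(Z>35)&(Z<65)
    A=np.c_[X[m],Y[m],np.ones(m.sum())];c=np.linalg.lstsq(A,Z[m],rcond=None)[0]
    b=(d>.05)&(X>-60)&(X<90)&(Y<-40)&(Y>-60);f=(d>.05)&(Y>26)&(Y<44)&(abs(abs(X)-66)<13)&(Z>35)&(Z<60)
    print(n,m.sum(),'slopes',c[:2].round(4),'ztop at mid %.1f'%(c[2]-7*c[0]),'x',X[m].min().round(),X[m].max().round(),'bed',np.median(Z[b]).round(1),'fence',np.median(Z[f]).round(1) if f.sum() else '')
for n in sys.argv[1:]: seat(n)
E
python3 seat.py wrist
python3 -m jog '[[[0.8,0.7,0,0,0],[0.8,0.9,0,0,0],[0.8,0.9,0,0,0],[0.8,0.9,0,0,0],[0.8,0.9,0,0,0],[0.8,0.9,0,0,0],[0.8,0.7,0,0,0],[0.8,0.4,0,0,0],[0.8,0,0,0,0],[0.8,0,0,0,0]]]' >/dev/null; python3 st.py
python3 - <<'E'
from h import *
im,d,K,T=grab('wrist');save(im,'w5.png')
grab('top');grab('scene')
q=(cloud(d,K,T)-J0)*1000;X=q@JX;Y=q@JY;Z=q[...,2]
m=(d>.05)&(X>275)&(X<325)&(abs(Y)<30)&(Z>85)&(Z<130)
print('knob',m.sum(),X[m].min(),X[m].max(),Y[m].min(),Y[m].max(),Z[m].max())
from scipy.optimize import least_squares
pp=np.c_[X[m],Y[m],Z[m]]
r=least_squares(lambda c:np.linalg.norm(pp-c,axis=1)-14,[298,0,106],loss='soft_l1');print(r.x)
E
python3 seat.py top scene
```

```text
wrist 6744 slopes [0.0005 0.0014] ztop at mid 45.7 x -85.0 82.0 bed 315.5 fence 41.8
jig [243.6    0.8  218.68] phi 6.48 F jig [-0.6  0.4  0.1] Mz [-0.04 -0.11  0.05] t 16.35
knob 1300 275.04040773218895 311.84421195210626 -12.767555391328518 14.283316087969983 122.31171674033398
[297.30750648   0.5146872  106.65872898]
top 690 slopes [-0.0043 -0.0127] ztop at mid 47.4 x -95.0 81.0 bed 19.9 fence 43.0
scene 722 slopes [-0.0002 -0.0076] ztop at mid 46.1 x -95.0 81.0 bed 18.5 fence 42.5
```

Rail seated: top at 46 mm, slopes ≈ 0, fence 42, as required. Now to the knob.

```bash
python3 -m jog '[[[0.7,0.6,0,0.2,0],[0.7,0.6,0,0.6,0],[0.7,0.14,0,0.7,0],[0.7,0,0,0.6,0],[0.7,0,0,0.5,0],[0.7,0,0,0.3,0],[0.7,0,0,0,0],[0.7,0,0,0,0]]]' >/dev/null; python3 st.py
```

```text
jig [ 2.9865e+02 -7.0000e-02  1.0434e+02] phi 6.52 F jig [ 0.3 -0.5  0.6] Mz [-0.06 -0.07  0.  ] t 17.5
```

```bash
python3 -m jog '[[[0.7,-0.03,-0.015,0.25,0],[0.7,0,0,0,0],[0.25,0,0,0,0],[0.25,0,0,0,0],[0.25,0,0,0,0],[0.25,0,0,0,0],[0.25,0,0,0,0]]]' 15; python3 st.py
python3 -c "
from h import *
# arc rows: knob centre at lean t from vertical
L=124;th0=np.degrees(np.arctan2(297.3-180,106.7-68));print(th0)
th=np.radians(np.r_[np.linspace(th0,0,19),-2,-3])
x=180+L*np.sin(th);z=68+L*np.cos(th)
for a,b,c in zip(np.degrees(th[1:]),np.diff(x)/40,-np.diff(z)/40):print('%.0f [%.3f,0,%.3f]'%(a,b,c))"
```

```text
time: 18.38
position: [0.4585, 0.3157, 0.0936]
tool_rot: [2.091, 2.344, 0.001]
ft_force: [0.8, -0.0, 0.1]
grip_width: 0.309
jig [297.2    0.64  93.64] phi 6.52 F jig [-0.1 -0.8  0.1] Mz [ 0.09 -0.38  0.05] t 18.375
71.74107452348073
68 [-0.075,0,-0.202]
64 [-0.089,0,-0.197]
60 [-0.102,0,-0.190]
56 [-0.115,0,-0.182]
52 [-0.127,0,-0.174]
48 [-0.139,0,-0.165]
44 [-0.150,0,-0.155]
40 [-0.161,0,-0.144]
36 [-0.170,0,-0.132]
32 [-0.179,0,-0.120]
28 [-0.187,0,-0.107]
24 [-0.194,0,-0.094]
20 [-0.200,0,-0.080]
16 [-0.205,0,-0.066]
12 [-0.209,0,-0.052]
8 [-0.212,0,-0.037]
4 [-0.214,0,-0.022]
0 [-0.215,0,-0.007]
-2 [-0.108,0,0.002]
-3 [-0.054,0,0.002]
```

```bash
python3 -m jog '[[[0.25,-0.075,0,-0.202,0],[0.25,-0.089,0,-0.197,0],[0.25,-0.102,0,-0.19,0],[0.25,-0.115,0,-0.182,0],[0.25,0,0,0,0]]]' |grep -E force\|grip; python3 st.py
python3 -m jog '[[[0.25,-0.127,0,-0.174,0],[0.25,-0.139,0,-0.165,0],[0.25,-0.15,0,-0.155,0],[0.25,-0.161,0,-0.144,0],[0.25,-0.17,0,-0.132,0],[0.25,0,0,0,0]]]' |grep -E force\|grip; python3 st.py
```

```text
ft_force: [2.1, 0.4, 1.6]
grip_width: 0.31
jig [281.39   0.65 125.21] phi 6.47 F jig [ 0.2 -2.2  1.6] Mz [ 0.02 -0.67  0.01] t 19.0
ft_force: [3.2, -0.7, 0.6]
grip_width: 0.311
jig [251.37   0.74 155.84] phi 6.46 F jig [-1.1 -3.1  0.6] Mz [ 0.06 -1.09  0.01] t 19.75
```

```bash
python3 -m jog '[[[0.25,-0.179,0.01,-0.12,0],[0.25,-0.187,0.01,-0.107,0],[0.25,-0.194,0,-0.094,0],[0.25,-0.2,0,-0.08,0],[0.25,-0.205,0,-0.066,0],[0.25,0,0,0,0]]]' |grep -E force\|grip; python3 st.py
python3 -m jog '[[[0.25,-0.209,0,-0.052,0],[0.25,-0.212,0,-0.037,0],[0.25,-0.1,0,-0.01,0],[0.25,0,0,0,0]]]' |grep -E force\|grip; python3 st.py
```

```text
ft_force: [-0.5, 1.4, 4.0]
grip_width: 0.306
jig [212.82   0.61 174.33] phi 6.47 F jig [1.4 0.3 4. ] Mz [ 0.18 -0.23 -0.01] t 20.5
ft_force: [-1.9, 1.0, 5.2]
grip_width: 0.308
jig [191.9    0.59 178.18] phi 6.49 F jig [1.2 1.8 5.2] Mz [0.42 0.19 0.04] t 21.0
```

```bash
python3 -m jog '[[[0.25,-0.12,0,0,0],[0.25,-0.12,0,0,0],[0.25,0,0,0,0]]]' |grep -E force\|grip; python3 st.py
python3 -m jog '[[[0.25,-0.06,0,0.005,0],[0.25,-0.03,0,0,0],[0.25,0,0,0,0]]]' |grep -E force\|grip; python3 st.py
```

```text
ft_force: [-1.5, 0.2, 9.6]
grip_width: 0.312
jig [181.12   0.55 178.55] phi 6.45 F jig [0.4 1.5 9.6] Mz [-0.18  0.33  0.02] t 21.375
ft_force: [-2.1, -1.5, 11.1]
grip_width: 0.31
jig [177.28   0.54 178.46] phi 6.45 F jig [-1.2  2.3 11.1] Mz [-0.32  0.45  0.02] t 21.75
```

```bash
python3 -m jog '[[[0.25,-0.04,0,-0.025,0],[0.25,0,0,0,0],[0.25,0,0,0,0]]]' |grep -E force\|grip; python3 st.py; python3 - <<'E'
from h import *
im,d,K,T=grab('scene');save(cv2.resize(im[200:380,270:510],None,fx=3.3,fy=3.3,interpolation=cv2.INTER_CUBIC),'s2.png')
E
```

```text
ft_force: [-0.9, -0.4, 5.3]
grip_width: 0.307
jig [177.14   0.59 178.54] phi 6.51 F jig [-0.3  0.9  5.3] Mz [ 0.14  0.12 -0.07] t 22.125
```

View pics/s2.png

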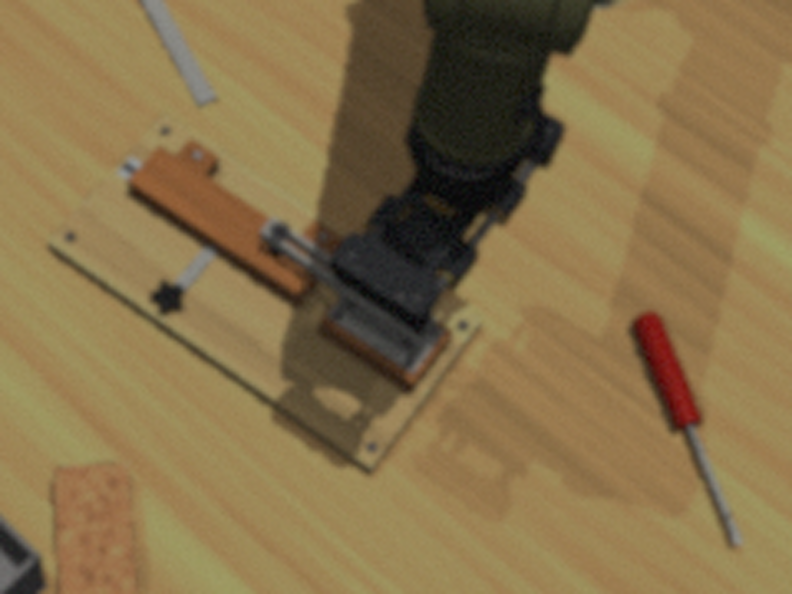

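The scene view shows the clamp arm down on the rail, its pad at (275,232). I push a little further to confirm the stop.

```bash
python3 -m jog '[[[0.25,-0.05,0,-0.015,0],[0.25,-0.05,0,0,0],[0.25,0,0,0,0]]]' |grep -E force\|grip; python3 st.py;python3 -m jog '[[[0.25,-0.05,0,0,0],[0.25,0,0,0,0]]]' |grep -E force\|grip; python3 st.py
```

```text
ft_force: [1.2, 9.1, -1.8]
grip_width: 0.31
jig [177.03   0.62 178.66] phi 6.64 F jig [ 8.9 -2.2 -1.8] Mz [ 1.94 -0.3  -0.04] t 22.55
ft_force: [1.1, 12.1, -3.1]
grip_width: 0.309
jig [176.85   0.62 178.67] phi 6.73 F jig [11.9 -2.5 -3.1] Mz [ 2.71 -0.39 -0.  ] t 22.8
```

Firm stop: 12 N with no motion. Relieve, release, retreat.

```bash
python3 -m jog '[[[0.25,0.06,0,0,0],[0.25,0.04,0,0,0],[0.6,0,0,0,0],[0.6,0,0,0,0],[0.6,0,0,0,0],[0.6,0,0,0,0]]]' |grep -E force\|grip; python3 st.py
python3 -m jog '[[[0.6,0,0,-0.2,0],[0.6,0,0,-0.4,0],[0.6,0,0,-0.5,0],[0.6,0,0,-0.5,0],[0.6,0,0.5,0,0],[0.6,-0.9,0.5,0,0],[0.6,-0.9,0,0,0],[0.6,-0.9,0,0,0],[0.6,-0.9,0,0,0],[0.6,0,0,0,0]]]' >/dev/null; python3 st.py
python3 -m jog '[[[0.6,-0.9,0,0,0],[0.6,-0.9,0,0,0],[0.6,-0.9,0,0,0],[0.6,-0.9,0,0,0],[0.6,-0.9,0,0,0],[0.6,-0.9,0,0,0],[0.6,-0.6,0,0,0],[0.6,0,0,0,0],[0.6,0,0,0,0]]]' >/dev/null; python3 st.py
python3 - <<'E'
from h import *
for n in('top','scene'):
    im,d,K,T=grab(n); q=(cloud(d,K,T)-J0)*1000;X=q@JX;Y=q@JY;Z=q[...,2]
    m=(d>.05)&(abs(Y)<25)&(X>130)&(X<240)&(Z>182)&(Z<225); print(n,'knob',m.sum(),X[m].mean() if m.sum() else '',Z[m].max() if m.sum() else '')
    save(im,n+'9.png')
a=load('top')[0];b=load('scene')[0]
save(np.hstack([cv2.resize(a[90:390,100:500],(400,300)),cv2.resize(b[150:450,200:600],(400,300))]),'fin.png')
E
python3 seat.py top scene
```

```text
ft_force: [-0.2, 0.6, -0.3]
grip_width: 0.582
jig [175.25   0.39 179.08] phi 6.49 F jig [ 0.7  0.2 -0.3] Mz [-0.02 -0.07 -0.01] t 23.55
jig [ 27.78 -40.05 244.21] phi 6.16 F jig [0.5 0.3 0.3] Mz [ 0.05 -0.12  0.05] t 24.8
jig [-205.93  -40.2   243.52] phi 6.67 F jig [0.7 0.2 0.5] Mz [-0.   -0.09  0.01] t 25.925
top knob 81 178.8859877431616 212.57218279284194
scene knob 102 179.89343886769723 209.30244696119038
top 625 slopes [-0.002  -0.0131] ztop at mid 47.3 x -95.0 82.0 bed 19.7 fence 43.2
scene 624 slopes [0.0057 0.0013] ztop at mid 46.6 x -94.0 82.0 bed 18.3 fence 42.1
```

View pics/fin.png

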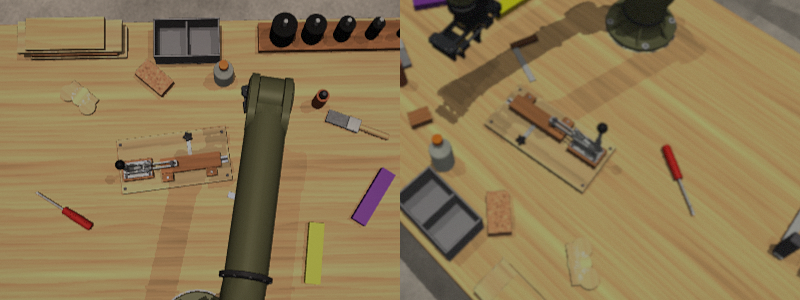

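The final views show the handle upright (knob at jig x ≈ 180), the arm down on the seated rail, the other items undisturbed and the robot clear.

```bash
python3 st.py; python3 -c "
from bench import job;print(job.close_job())"
```

```text
jig [-205.97  -40.18  243.54] phi 6.70 F jig [-0.4  1.1 -0.2] Mz [-0.03 -0.12 -0.03] t 26.025
the job is handed in; nothing more can be done
None
```

The rail is loaded and clamped, and I handed the job in at 26 s of the 56 s allowed.

**Loading:** I gripped the rail at mid-length, pressed it lightly against the fence and found the key by touch at jig x ≈ -7. I took off the side force and lowered the rail until it was fully down. The highest wrist force I read while doing this was about 16 N.

**Seating checks:** Before clamping, the wrist view showed the rail against both fence blocks. Its top measured 45.7–47.4 mm (46 is fully home) and near level. After clamping it measured 46.6 mm from the scene camera and 47.3 mm from the top camera. The top camera reads about 1–1.5 mm high on the bed and fence too, so I take this as fully home.

**Clamping:** I swung the handle to a firm stop, which took 12 N with no further motion, then eased off and let go. The knob stayed upright at jig x ≈ 179–180, with the clamp arm down on the rail.

**Disagreement:** At the stop the tool read x 177, while the closed knob should be at about 181. I put this down to the ball shifting in the jaws, since the cameras showed the knob upright.

**Bystanders and robot:** The other things on the bench looked undisturbed, but I judged this by eye in the final picture. The robot was well clear and touching nothing.

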